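Put the volumetric flasks in order of size on the row tray

ROBOT

A 6-joint arm with a two-finger parallel gripper is mounted at the origin on the work surface. World frame = base frame: x ahead of the robot, y to its left, z up, the work surface at z = 0. Lengths are in m, angles in rad, forces in N, time in s.
With the tool pointing down it reaches from about 0.375 to 0.925 m from the base axis. Payload 5.7 kg.
Tool frame: the origin (TCP) lies midway between the tips of the shut fingers; the grasp point (between the pads) lies 19 mm behind it; z points along the fingers, y is the line along which they close (so a half turn about z gives the same grasp; the last joint's range is limited). The gripper opens to 88 mm and grips with 3 to 60 N. Pads are 20 mm wide; open, the fingers measure 115 mm over their backs; the gripper's body (75 mm by 178 mm) begins 61 mm behind the grasp point.
Start: joints at [-1.258, 0.359, 1.51, -0, 1.272, -0.115], TCP at [0.249, -0.546, 0.223] pointing down, gripper open.
Joint ranges: [-2.97, 2.97], [-1.01, 2.36], [0.21, 2.38], [-0.96, 4.11], [0.2, 2.71], [-2.98, 2.98]. Speed limits (rad/s): [2.39, 2.39, 3.14, 3.14, 3.14, 3.14].

INTERFACE

Orientations are given as a unit quaternion [x, y, z, w].
In Python, from bench import move_ptp, servo_line, goto_joints, move_gripper, sleep, inverse_kinematics, capture, PlanningError, close_job, spot_in, silhouettes, current_clock, current_joint_pos, current_qvel, current_joint_torque, current_position, current_orientation, current_force, current_torque, current_finger_gap, current_grip_force gives the robot as it stands. Calls block until the motion is done:
- move_ptp(position, orientation): joint-space move of the TCP to a pose.
- servo_line(position, orientation=None, rate=0.15, contact_N=None): straight line of the TCP; orientation=None keeps the orientation; rate is the mean speed in m/s. With contact_N (N) it stops when the force on the tool has changed by that much, and returns True; else False.
- goto_joints(angles): joint-space move.
- move_gripper(opening): finger opening in m; the grip force is fixed at half the most; returns when the fingers have stopped.
- sleep(seconds).
- inverse_kinematics(position, orientation): joint angles nearest the present ones, or None.
- capture(name): name is "side" or "top" or "wrist"; returns a dict with "image" (480x640x3 uint8, blue, green, red), "range_z" (480x640 float32, m along the optical axis (not along the pixel's ray), 0 where there is no reading), "intrinsics" (3x3 intrinsics, pixels), "R" (3x3) and "t" (3): a world point X has camera coordinates R X + t. Camera axes: x right, y down, z forward; pixel columns grow to the right and rows downward; lengths in m; the calibration is good to about 2 mm. The wrist camera is an equidistant fisheye: a pixel r from the principal point sees the ray r / f radians off the axis. A picture is of the moment at which its call begins.
A pose or a line that the arm cannot do raises PlanningError and nothing moves.
- close_job(): hands the job in; it is judged then, once.
Trained networks look in the newest picture that a camera, given by its name, has taken for a name from the list of things; names that differ only in an ending like _2 or _b are one class to them, and where a whole thing is asked for, a point or a joint stands for the part that bears it (a point fixed in the world has none). Each returns a list of dicts, best first, with "conf" (0 to 1); they miss things now and then, are a little off and sometimes report something else, mostly with a low value. They report only what shows in the picture. A call takes as long as a camera call. They do not tell look-alikes from the thing itself.
- spot_in(camera, query): "xy" ([column, row] in pixels, amid what is visible of it).
- silhouettes(camera, query): "region" (480x640 bool, what is visible of it) and "xy" ([column, row] in pixels, amid what is visible of it).
Readings, each from a call of its own:
- current_clock(): time.
- current_joint_pos(): joint angles.
- current_qvel(): joint speeds.
- current_joint_torque(): joint torques, N m.
- current_position(): TCP position.
- current_orientation(): TCP orientation.
- current_force(): force on the tool from outside, world axes, zero at the start.
- current_torque(): the same for the moment, N m.
- current_finger_gap(): finger opening in m.
- current_grip_force(): force on a finger pad.
Only numpy, scipy, OpenCV 4.12 (cv2) and the standard library are available. Lean on these libraries where they do the work, as an engineer would, in place of code of your own. Each camera call takes 0.05 s, during which the arm holds its last target. There are 200 camera calls.

TASK

Line up the five stoppered volumetric flasks in the white tray in order of size, from the smallest at one end to the largest at the other (either way round), each standing upright on its own mark. Two of them already stand close together in the middle of the tray: move these apart onto their own marks so that the middle-sized one fits between them. Set the glass down gently, knock nothing over, and leave the amber jar and the beaker where they stand.

Things in the scene. Friction and masses are not known exactly. Their poses are not given: they have to be found in the camera images.
- flask5: the smallest of five stoppered clear-glass volumetric flasks: flat foot 18.9 mm across, round bulb 22 mm across tapering to a neck at 30 mm height, neck 9 mm thick, on top a white cylindrical stopper (fixed in the flask) 13 mm across and 15 mm tall; whole height 70 mm, about 20 g. Origin at the centre of its underside, z up its axis; starts standing on the bench.
- flask10: the second smallest of five stoppered clear-glass volumetric flasks: flat foot 25.8 mm across, round bulb 30 mm across tapering to a neck at 40 mm height, neck 10 mm thick, on top a white cylindrical stopper (fixed in the flask) 14 mm across and 16 mm tall; whole height 90 mm, about 32 g. Origin at the centre of its underside, z up its axis; starts in the tray, close beside flask50.
- flask25: the middle of five stoppered clear-glass volumetric flasks: flat foot 34.4 mm across, round bulb 40 mm across tapering to a neck at 52 mm height, neck 11 mm thick, on top a white cylindrical stopper (fixed in the flask) 15 mm across and 18 mm tall; whole height 112 mm, about 50 g. Origin at the centre of its underside, z up its axis; starts standing on the bench.
- flask50: the second largest of five stoppered clear-glass volumetric flasks: flat foot 43 mm across, round bulb 50 mm across tapering to a neck at 64 mm height, neck 12 mm thick, on top a white cylindrical stopper (fixed in the flask) 17 mm across and 20 mm tall; whole height 140 mm, about 75 g. Origin at the centre of its underside, z up its axis; starts in the tray, close beside flask10.
- flask100: the largest of five stoppered clear-glass volumetric flasks: flat foot 51.6 mm across, round bulb 60 mm across tapering to a neck at 76 mm height, neck 13 mm thick, on top a white cylindrical stopper (fixed in the flask) 18 mm across and 22 mm tall; whole height 170 mm, about 110 g. Origin at the centre of its underside, z up its axis; starts standing on the bench.
- tray: fixed white row tray, outside 360 x 92 mm, with a floor 4 mm above the bench and a lip 5 mm thick whose top is 8 mm above the bench (4 mm above the tray floor). Origin at bench height under its centre, x along the row, y across it. Five marks on the floor, each a grey disc of 28 mm with a black cross-line, lie at x = -132, -66, 0, 66 and 132 mm, y = 0.
- jar: bystander: squat amber jar with a white cap and paper label, 50 mm across, 75 mm tall, standing loose; origin at the centre of its underside.
- beaker: bystander: empty open glass beaker, 60 mm across, 75 mm tall, standing loose; origin at the centre of its underside.
Not all that is in view belongs to the job. Leave any black or red look-alike of the flask5 alone.

How it is judged:
By the outcome, as a careful person would: the job done as asked, in the order asked, and still so for the second after the job is handed in, with the robot touching nothing.
It also fails if it takes over 131 s, if anything falls off the work surface, if the arm or the gripper's body presses on something with over 40 N, if the wrist force passes 120 N, or if a joint passes its speed limit or range.

## Working session

There is one attempt and no reset: what is moved stays moved. The work goes in short steps, each a Python script; the robot and the scene stay as the last script left them, time stands still between calls to the robot, and variables do not carry over. Pictures are saved under pics/ and viewed, at most 14 in all, crops included, and the job is handed in when it is done.

```bash
mkdir -p pics; ls; python3 - <<'E'
from bench import *
import cv2,numpy as np
for c in("top","side"):
    d=capture(c); cv2.imwrite(f"pics/{c}0.png",d["image"]); print(c,d["intrinsics"].tolist(),np.round(d["R"],4).tolist(),np.round(d["t"],4).tolist())
    for q in("flask5","flask10","flask25","flask50","flask100","tray","jar","beaker"):
        print(q,[(np.round(r["xy"]).tolist(),round(r["conf"],2)) for r in spot_in(c,q)][:5])
print(current_clock(),current_orientation())
E
```

```text
pics
top [[526.5497735871172, 0.0, 320.413815116414], [0.0, 526.5497735871172, 229.9085869384972], [0.0, 0.0, 1.0]] [[-0.0182, -0.9998, 0.0057], [-0.9802, 0.0168, -0.1971], [0.1969, -0.0092, -0.9804]] [0.0097, 0.4862, 1.0237]
flask5 [([467.0, 273.0], 0.86), ([344.0, 179.0], 0.82), ([533.0, 213.0], 0.68), ([308.0, 257.0], 0.56), ([319.0, 185.0], 0.47)]
flask10 [([467.0, 273.0], 0.86), ([344.0, 179.0], 0.82), ([533.0, 213.0], 0.68), ([308.0, 257.0], 0.56), ([319.0, 185.0], 0.47)]
flask25 [([467.0, 273.0], 0.86), ([344.0, 179.0], 0.82), ([533.0, 213.0], 0.68), ([308.0, 257.0], 0.56), ([319.0, 185.0], 0.47)]
flask50 [([467.0, 273.0], 0.86), ([344.0, 179.0], 0.82), ([533.0, 213.0], 0.68), ([308.0, 257.0], 0.56), ([319.0, 185.0], 0.47)]
flask100 [([467.0, 273.0], 0.86), ([344.0, 179.0], 0.82), ([533.0, 213.0], 0.68), ([308.0, 257.0], 0.56), ([319.0, 185.0], 0.47)]
tray [([325.0, 192.0], 0.78)]
jar [([114.0, 196.0], 0.9)]
beaker [([191.0, 294.0], 0.87)]
side [[513.2960236892966, 0.0, 325.65024873095325], [0.0, 513.2960236892966, 232.86984136289652], [0.0, 0.0, 1.0]] [[0.9937, -0.1097, -0.02
[... 191 characters left out ...]
[296.0, 320.0], 0.55)]
flask10 [([301.0, 232.0], 0.87), ([368.0, 238.0], 0.66), ([369.0, 371.0], 0.66), ([357.0, 322.0], 0.56), ([296.0, 320.0], 0.55)]
flask25 [([301.0, 232.0], 0.87), ([368.0, 238.0], 0.66), ([369.0, 371.0], 0.66), ([357.0, 322.0], 0.56), ([296.0, 320.0], 0.55)]
flask50 [([301.0, 232.0], 0.87), ([368.0, 238.0], 0.66), ([369.0, 371.0], 0.66), ([357.0, 322.0], 0.56), ([296.0, 320.0], 0.55)]
flask100 [([301.0, 232.0], 0.87), ([368.0, 238.0], 0.66), ([369.0, 371.0], 0.66), ([357.0, 322.0], 0.56), ([296.0, 320.0], 0.55)]
tray [([370.0, 265.0], 0.65)]
jar [([336.0, 166.0], 0.81)]
beaker [([272.0, 191.0], 0.77)]
0.9 [ 9.77207261e-01  2.12287467e-01 -1.78834622e-06 -1.74866798e-05]
```

View pics/top0.png

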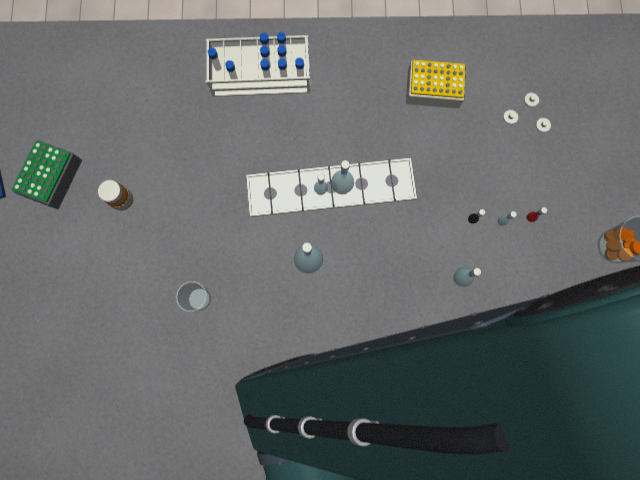

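View pics/side0.png

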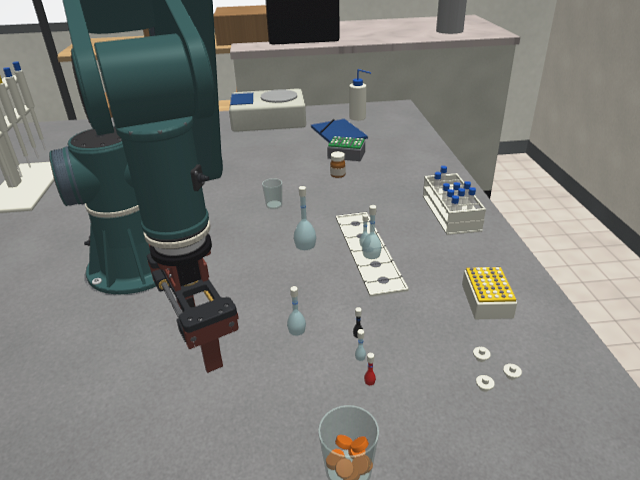

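Top view: the tray runs from column 248 to 416, around row 187. Stoppers are flask100 (307,247), flask50 (345,165), flask10 (321,179), flask25 (477,272) and flask5 (513,215), which stands between the black and red look-alikes. flask10 is on the left, so I'll go small to large from left to right.

```bash
cat > h.py <<'E'
from bench import *
import numpy as np, cv2
from scipy.spatial.transform import Rotation as Ro
H=dict(flask5=(.070,.015),flask10=(.090,.016),flask25=(.112,.018),flask50=(.140,.020),flask100=(.170,.022))
def onplane(d,px,z):
    px=np.atleast_2d(np.asarray(px,float)); K=d["intrinsics"];R=d["R"];t=d["t"]
    r=np.c_[(px[:,0]-K[0,2])/K[0,0],(px[:,1]-K[1,2])/K[1,1],np.ones(len(px))]@R
    c=-R.T@t
    return c+r*((z-c[2])/r[:,2])[:,None]
def cloud(d,m):
    v,u=np.nonzero(m&(d["range_z"]>0)); z=d["range_z"][v,u];K=d["intrinsics"]
    return (np.c_[(u-K[0,2])/K[0,0]*z,(v-K[1,2])/K[1,1]*z,z]-d["t"])@d["R"]
def white(d,seed,r=8,thr=170):
    m=(d["image"].min(2)>thr).astype(np.uint8); n,l,s,c=cv2.connectedComponentsWithStats(m)
    v,u=np.nonzero(m); k=np.argmin(np.hypot(u-seed[0],v-seed[1])); i=l[v[k],u[k]]
    return l==i,s[i,4],c[i]
def tray(d,name):
    g=silhouettes(name,"tray")[0]["region"]
    P=onplane(d,np.argwhere(g)[:,::-1],.008)[:,:2].astype(np.float32)
    return cv2.minAreaRect(cv2.convexHull(P*1000))
E
python3 - <<'E'
from h import *
seeds={"top":dict(flask5=(513,215),flask10=(321,179),flask25=(477,272),flask50=(345,165),flask100=(307,247)),
"side":dict(flask5=(361,334),flask10=(365,218),flask25=(294,291),flask50=(373,209),flask100=(303,190))}
for c in seeds:
    d=capture(c); print(c,tray(d,c))
    for n,s in seeds[c].items():
        m,a,cc=white(d,s); zb=.004 if n in("flask10","flask50") else 0
        P=cloud(d,m); h,st=H[n]
        print(n,a,cc.round(1),"mid",onplane(d,cc,h+zb-st/2)[0].round(4),"top",onplane(d,cc,h+zb)[0].round(4),"cloud",np.median(P,0).round(4),P[:,2].max().round(3))
    if c=="top":
        im=d["image"]; cv2.imwrite("pics/crop.png",cv2.resize(im[145:235,235:425],None,fx=4,fy=4,interpolation=2))
        print("marks",onplane(d,[(270,193),(301,190),(362,184),(392,181)],.004).round(4)[:,:2].tolist())
    for q in("jar","beaker"):print(q,np.median(cloud(d,silhouettes(c,q)[0]["region"]),0).round(3))
E
```

```text
top ((589.0665893554688, -23.676559448242188), (95.35174560546875, 359.57257080078125), 5.181042671203613)
flask5 24 [513.  213.5] mid [ 0.5107 -0.3894  0.0625] top [ 0.509  -0.3865  0.07  ] cloud [ 0.5091 -0.3865  0.0698] 0.074
flask10 905 [314.8 188.1] mid [0.564 0.011 0.086] top [0.5617 0.011  0.094 ] cloud [0.5826 0.0133 0.0046] 0.097
flask25 43 [476.9 271.1] mid [ 0.3903 -0.2947  0.103 ] top [ 0.3892 -0.2919  0.112 ] cloud [ 0.3893 -0.2914  0.113 ] 0.115
flask50 585 [349.4 188.7] mid [ 0.548  -0.0547  0.134 ] top [ 0.5452 -0.054   0.144 ] cloud [ 0.5719 -0.0667  0.0046] 0.148
flask100 67 [306.7 246.8] mid [0.4334 0.0275 0.159 ] top [0.4315 0.0273 0.17  ] cloud [0.4314 0.0269 0.1695] 0.173
marks [[0.5781, 0.1077], [0.5836, 0.0409], [0.5949, -0.091], [0.6005, -0.1562]]
jar [0.564 0.417 0.07 ]
beaker [0.358 0.263 0.032]
side ((588.9432983398438, -25.3580322265625), (97.06598663330078, 368.8215637207031), 5.231441020965576)
flask5 25 [360.4 331.1] mid [ 0.5097 -0.3784  0.0625] top [ 0.5083 -0.3863  0.07  ] cloud [ 0.5083 -0.3873  0.0699] 0.072
flask10 1960 [370.5 257.9] mid [ 0.5666 -0.175   0.086 ] top [ 0.5644 -0.186   0.094 ] cloud [ 0.5825 -0.0832  0.0051] 0.097
flask25 25 [293.6 288.1] mid [ 0.3892 -0.2799  0.103 ] top [ 0.389  -0.2913  0.112 ] cloud [ 0.3895 -0.2909  0.1124] 0.115
flask50 19 [372.5 206.1] mid [ 0.5976 -0.0282  0.134 ] top [ 0.5941 -0.0455  0.144 ] cloud [ 0.5943 -0.0461  0.1442] 0.146
flask100 20 [301.9 187.2] mid [0.4322 0.0494 0.159 ] top [0.4312 0.0281 0.17  ] cloud [0.4314 0.0295 0.1703] 0.172
jar [0.566 0.411 0.043]
beaker [0.355 0.236 0.053]
```

View pics/crop.png

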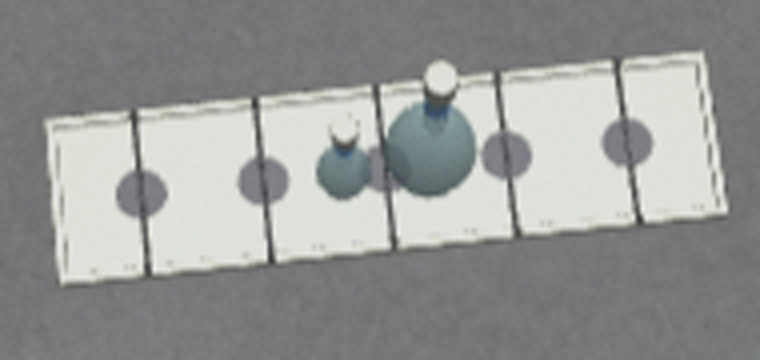

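The crop shows the marks evenly spaced, with the two caps at about (321,177) and (345,164). Next I'll move flask50, then flask10.

```bash
cat >> h.py <<'E'
C=np.array([.5891,-.0245]); a=np.radians(5.05); U=np.array([np.sin(a),-np.cos(a)]); V=np.array([np.cos(a),np.sin(a)])
MARK={n:C+U*o for n,o in zip(H,(-.132,-.066,0,.066,.132))}
y=np.r_[V,0]; z=np.array([0,0,-1.]); Q=Ro.from_matrix(np.c_[np.cross(y,z),y,z]).as_quat()
def line(xy,zz,**k): return servo_line([xy[0],xy[1],zz],Q,**k)
def pickplace(n,xy,zb,lift,first=False,dz=0.):
    g=zb+H[n][0]-H[n][1]/2-.019+dz      # TCP height at grasp
    dst=MARK[n]; hi=max(g+.06,.24)
    if first: move_ptp([xy[0],xy[1],hi],Q)
    else: line(xy,hi,rate=.3)
    move_gripper(.045)
    line(xy,g+.03,rate=.2); hit=line(xy,g,rate=.05,contact_N=4)
    move_gripper(0); print(n,"grasp hit",hit,"gap",current_finger_gap(),"F",current_grip_force(),current_position().round(4))
    g=current_position()[2]
    line(xy,g+.02,rate=.05); line(xy,g-zb+lift,rate=.25)
    line(dst,g-zb+lift,rate=.22); print("held gap",current_finger_gap())
    t=g-zb+.004
    line(dst,t+.015,rate=.2)
    hit=line(dst,t-.001,rate=.02,contact_N=1.5)
    print("down",hit,"above floor",current_position()[2]-t)
    move_gripper(.045); line(dst,t+.04,rate=.12); line(dst,max(t+.05,.24),rate=.3)
    print("t",current_clock())
E
python3 - <<'E'
from h import *
d=capture("top")
p10=onplane(d,(344/4+235,128/4+145),.094)[0,:2]; p50=onplane(d,(440/4+235,75/4+145),.144)[0,:2]
print(p10,p50,Q,MARK, "along/across",[(float((p-C)@U),float((p-C)@V)) for p in(p10,p50)])
pts=dict(m1=[*MARK["flask5"],.28],m5=[*MARK["flask100"],.34],f25=[.389,-.291,.3],f100=[.431,.028,.34],f100l=[.431,.028,.14],f5=[.5087,-.3865,.3])
for k,p in pts.items():
    q=inverse_kinematics(p,Q); print(k,None if q is None else np.round(q,2))
pickplace("flask50",p50,.004,.06,first=True)
d=capture("top"); cv2.imwrite("pics/t1.png",d["image"])
E
```

```text
[ 0.5843919  -0.00157343] [ 0.5944553  -0.04700819] [0.67526845 0.73757205 0.         0.        ] {'flask5': array([0.57748069, 0.10698761]), 'flask10': array([0.58329035, 0.04124381]), 'flask25': array([ 0.5891, -0.0245]), 'flask50': array([ 0.59490965, -0.09024381]), 'flask100': array([ 0.60071931, -0.15598761])} along/across [(-0.02325200427097749, -0.0026717076163714475), (0.02289221907042726, 0.003353230418662326)]
m1 [ 0.07  0.29  1.46 -0.    1.39 -0.02]
m5 [-0.37  0.31  1.29 -0.    1.54 -0.45]
f25 [-0.78  0.12  1.63 -0.    1.38 -0.87]
f100 [-0.1   0.01  1.66 -0.    1.47 -0.18]
f100l [-0.1   0.22  1.96 -0.    0.96 -0.18]
f5 [-0.76  0.36  1.31 -0.    1.47 -0.85]
flask50 grasp hit False gap 0.016130450520706566 F 30.000231564044952 [ 0.5945 -0.047   0.1152]
held gap 0.01649652980657451
down True above floor -4.884043359940082e-05
t 10.1167
```

```bash
python3 - <<'E'
from h import *
pickplace("flask10",np.array([.5844,-.0016]),.004,.05,dz=.002)
move_ptp([.42,-.29,.25],Q)
d=capture("top"); cv2.imwrite("pics/t2.png",cv2.resize(d["image"][140:290,220:430],None,fx=3.8,fy=3.8))
E
```

```text
flask10 grasp hit False gap 0.01314906429502277 F 30.000111758708954 [ 0.5845 -0.0016  0.0691]
held gap 0.013261861743276092
down True above floor -3.421793837125875e-05
t 16.9667
```

View pics/t2.png

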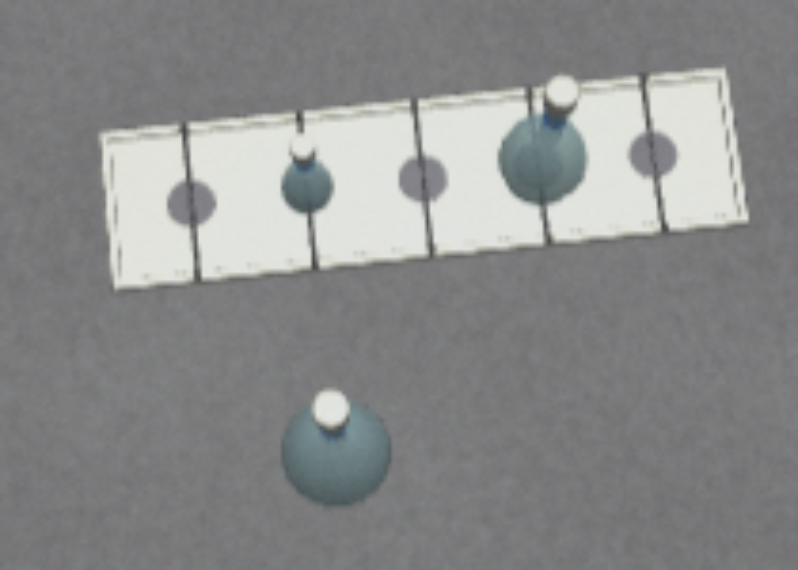

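flask10 (303,185 in the crop) and flask50 (542,158) both stand upright on their cross-lines. The centre mark (422,179) is clear. Next are flask25, flask100 and flask5.

```bash
python3 - <<'E'
from h import *
pickplace("flask25",np.array([.3892,-.2912]),0,.17)
line([.48,.0],.26,rate=.3)
pickplace("flask100",np.array([.4314,.028]),0,.17)
pickplace("flask5",np.array([.5087,-.3867]),0,.20)
move_ptp([.35,-.35,.3],Q)
for c,(r0,r1,c0,c1) in dict(top=(140,290,220,430),side=(140,390,240,500)).items():
    d=capture(c); cv2.imwrite(f"pics/{c}3.png",cv2.resize(d["image"][r0:r1,c0:c1],None,fx=750/(c1-c0)if c=="top" else 2.3,fy=750/(c1-c0) if c=="top" else 2.3))
print(current_clock())
E
```

```text
flask25 grasp hit False gap 0.01439912817497553 F 30.000281631946564 [ 0.3892 -0.2913  0.0841]
held gap 0.01440404695432034
down True above floor -3.765653044886241e-05
t 27.2667
flask100 grasp hit False gap 0.0172528749286353 F 30.000362992286682 [0.4314 0.028  0.1401]
held gap 0.017410670562365275
down True above floor -4.453793106845572e-06
t 35.8
flask5 grasp hit False gap 0.012130856253107442 F 30.000177919864655 [ 0.5087 -0.3868  0.0436]
held gap 0.011955910162818025
down True above floor -5.8299193805247396e-05
t 46.775
48.7417
```

View pics/top3.png

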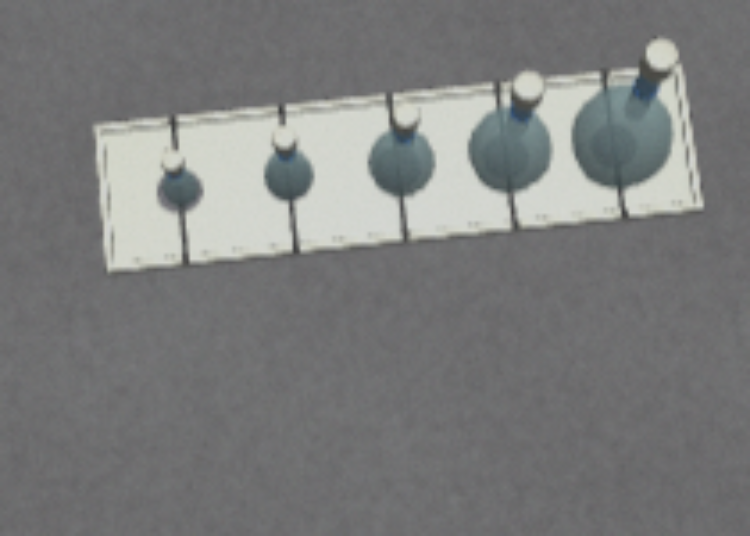

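View pics/side3.png

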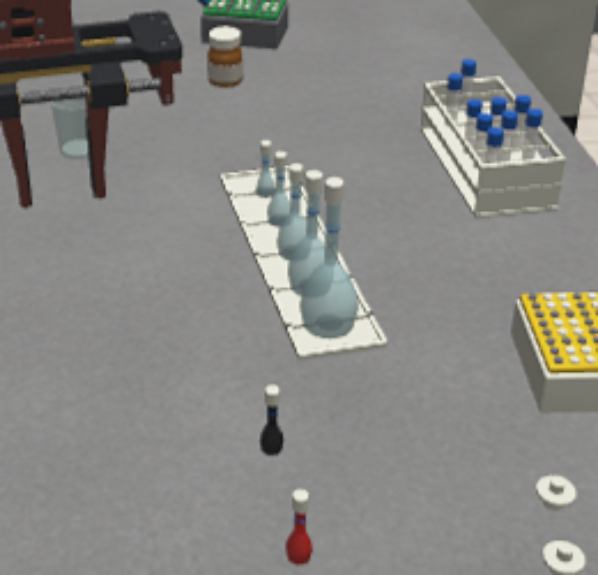

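Both views show all five upright in order of size: flask5 at (180,188) through flask100 at (622,135) in the top crop. The jar, the beaker and both look-alikes stand undisturbed. I'll check the cap positions numerically, then hand in.

```bash
python3 - <<'E'
from h import *
d=capture("top"); s=750/210
for n,p in zip(H,[(172,160),(285,138),(405,115),(528,86),(660,53)]):
    q=onplane(d,(p[0]/s+220,p[1]/s+140),H[n][0]+.004)[0,:2]-MARK[n]; print(n,(q*1000).round(1))
if 1: 
    ok=all(np.linalg.norm(onplane(d,(p[0]/s+220,p[1]/s+140),H[n][0]+.004)[0,:2]-MARK[n])<.006 for n,p in zip(H,[(172,160),(285,138),(405,115),(528,86),(660,53)]))
    if ok: print(close_job())
E
```

```text
flask5 [-1.6 -1.8]
flask10 [-1.6 -0.7]
flask25 [-2.1 -1.1]
flask50 [-1.8 -0.1]
flask100 [-0.9 -0.2]
the job is handed in; nothing more can be done
None
```

All five flasks stand upright in order of size, each within about 2.5 mm of its mark; the jar, beaker and look-alikes looked untouched in the last pictures, and I handed in at about 49 s of the 131 s allowed.

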